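Shut the forge's gas valve down in its well and fit the lock-out cover

TASK

The forge is done for the day: reach into the round well of the green gas box and turn the yellow knob clockwise until you feel it come firmly onto its seat, without forcing it. Then set the red lock-out cover into the mouth of the well so that it lies flat, let go, and leave the other things on the bench alone.

Things in the scene. Friction and masses are not known exactly. Their poses are not given: they have to be found in the camera images.
- gasbox: Green steel gas box fixed on the bench, 200 x 200 mm, 100 mm high; origin under its centre, z up. A round vertical well, 92 mm wide and 50 mm deep, opens in the middle of its top (3 mm chamfer at the mouth). A brass pipe stub on its +x face is only for looks. Pushed with more than 30 N by the robot, the box is damaged.
- mouth (a point): Centre of the well's mouth, level with the box's top (100 mm above the bench), axes as gasbox.
- bonnet: Washer fixed on the well's floor, 2 mm thick, 60 mm wide; origin on the floor at the well's centre, 50 mm below the mouth. It carries the knob. The valve is firmly shut once its seat bears 0.2 N m for a moment; more than 0.6 N m on the seat damages it. About 0.4 N m is right, felt as the rise over free turning.
- valve (a joint): Knob angle, rad; grows clockwise from above (closing). 0: bar along gasbox x. Starts at 0 to 0.15, friction 0.06 N m (at rest it may act either way), stays where left. Somewhere from 0.6 to 1.35 it meets its seat: unseen, differs every time, must be felt; from there a stiff spring (2.5 N m per rad) adds. Let go, it springs back up to 0.2 rad but stays pressed on the seat; turned back, it leaves it.
- knob_grip (a point): On the knob's axis, 28 mm above the well's floor, a good grip height; turns with the knob. Yellow bar 44 mm long (this x axis), 14 mm thick (y), from 5 to 38 mm above the floor, top 12 mm below the mouth, black line at its +x end; black disc below it 42 mm wide, top 5 mm above the floor. Only about 37 mm for each finger between bar and wall: fingers spread wide do not go in.
- cover: Loose red lock-out cover, 0.28 kg, standing upright on the bench; origin at the centre of its underside, z up. From below: steel spigot 88 mm wide and 8 mm high (2.5 mm chamfer below), red disc 112 mm wide from 8 to 15 mm, black round grip post 24 mm wide from 15 to 57 mm. The spigot goes into the well's mouth with 2 mm to spare all round, the disc then lies on the box's top.
- cover_seat (a point): On the cover's axis, 8 mm above its underside, level with the underside of the red disc: it meets point mouth when the cover is home.
- flux_jar: Bystander: round jar 66 mm wide, 75 mm high; origin under its centre. It and the cover may have swapped places.
- shoe_a: Bystander: bright steel horseshoe lying flat, about 110 x 110 mm, 12 mm thick; origin at its middle, on the bench.
- shoe_b: Bystander: dark steel horseshoe, as shoe_a.
- hammer: Bystander: hammer lying on the bench, handle to its -x; origin under its middle.
- brush: Bystander: brush lying on the bench, handle to its -x; origin under its middle.
- rasp: Bystander: flat steel rasp with a wooden handle, 345 mm long, lying along its x axis.
- nail_tray: Bystander: blue open tray 100 x 130 x 45 mm; origin under its centre.
Not all that is in view belongs to the job. Leave any brown or turquoise look-alike of the cover alone.

How it is judged:
By the outcome, as a careful person would: the job done as asked, in the order asked, and still so for the second after the job is handed in, with the robot touching nothing.
It also fails if it takes over 67 s, if anything falls off the work surface, if the arm or the gripper's body presses on something with over 40 N, if the wrist force passes 120 N, or if a joint passes its speed limit or range.

ROBOT

A 7-joint arm with a two-finger parallel gripper is mounted at the origin on the work surface. World frame = base frame: x ahead of the robot, y to its left, z up, the work surface at z = 0. Lengths are in m, angles in rad, forces in N, time in s.
With the tool pointing down it reaches from about 0.425 to 0.8 m from the base axis. Payload 8.3 kg.
Tool frame: the origin (TCP) lies midway between the tips of the shut fingers; the grasp point (between the pads) lies grasp_offset behind it (grasp_offset is the distance from the TCP to the grasp point, in m); z points along the fingers, x is the direction in which the jaws open and shut, and the axes are right-handed (so a half turn about z gives the same grasp; the last joint's range is limited). The gripper opens to 85 mm and grips with 20 to 120 N. Pads are 22 mm wide; open, the fingers measure 114 mm over their backs; the gripper's body (76 mm by 85 mm) begins 54 mm behind the grasp point. The pads swing forward as they close: fully open they stand 13 mm farther back than shut.
Start: joints at [1.224, 0.383, 0.016, 1.37, -0.006, 1.388, -0.046], TCP at [0.175, -0.6, 0.231] pointing down, gripper open.
Joint ranges: [-2.95, 2.95], [-0.25, 2.06], [-1.52, 1.56], [0.18, 2.33], [-1.44, 4.58], [0.02, 2.06], [-3.01, 3.01]. Speed limits (rad/s): [2.39, 2.39, 3.01, 3.01, 3.14, 3.14, 3.14].

INTERFACE

Orientations are given as [roll, pitch, yaw] about the fixed x, y, z axes, in that order (R = Rz(yaw) Ry(pitch) Rx(roll)).
In Python, from plant import * gives the robot as it stands. The module is installed in compiled form; this text tells all that it offers.
- The arm moves only by the shell command python3 -m creep 'ROWS'. ROWS is JSON, a list of rows, each a list of 3 entries, a list of its own where there are three numbers: the shift along the tool's x, y, z scaled (see below), then the turn, a rotation vector about the tool's x, y, z scaled (see below), then the opening in per cent of the stroke, from 0 (shut) to 100 (fully open). A call has 1 to 20 rows; each row is the pose to reach, as a shift and turn from the pose commanded when the call began, along the tool's axes at that moment; what a row does not reach only later rows make up. The controller multiplies each number of a shift by 100 mm and each number of a turn by 0.5 rad. A row lasts 1/12 s, in which the tool goes at most 41.7 mm and 7.16 degrees, less where a joint would pass 70% of its speed; a pose out of reach is approached as far as the arm can. A call with a number of a shift or a turn outside -1 to 1 is refused whole. A call with a gripper value outside its range is refused whole. The fingers move at their own pace and stop on an object; the grip force is fixed at half the most. Time passes only in rows, so rows that repeat a pose let the fingers close. It gives the time, the measured TCP pose, the force and the opening at its end, in the units of the state.
- state(): the state, without advancing time (a new reading comes with each control period).
- camera(name): name is "scene" or "side" or "wrist"; returns (picture, depth): 400x640x3 uint8, blue, green, red; 400x640 float32, m along the optical axis (not along the pixel's ray), 0 where there is no reading.
- camera_info(name): a dict with "mtx" (3x3 intrinsics, pixels), "xyz" and "rotation" of the camera in the world; the wrist camera has in their place "tool_from_camera" (4x4, takes a point from camera to tool coordinates, whose origin is the TCP and whose axes are the tool frame's). Camera axes: x right, y up, looking along -z (the intrinsics and any distortion apply to the point x, -y, -z); pixel columns grow to the right and rows downward; lengths in m; the calibration is good to about 2 mm. The wrist camera is an equidistant fisheye: a pixel r from the principal point sees the ray r / f radians off the axis. A picture is of the moment at which its call begins: read the wrist's pose just before it. camera_info takes no time and is no camera call.
- close_job(): hands the job in, once; it reports no verdict.
The state is a dict: "t": time; "joint_positions": joint angles; "joint_velocities": joint speeds; "joint_efforts": joint torques, N m; "eef_pos": TCP position; "ee_rot": TCP orientation; "contact_force": force on the tool from outside, world axes, zero at the start; "wrist_torque": the same for the moment, N m; "width": opening from 0.0 (shut) to 1.0 (fully open).
Only numpy, scipy, OpenCV 4.12 (cv2) and the standard library are available. Lean on these libraries where they do the work, as an engineer would, in place of code of your own. Each camera call takes 0.05 s, during which the arm holds its last target.

## Working session

There is one attempt and no reset: what is moved stays moved. The work goes in short steps, Python scripts to look and compute and a shell command to move; the robot and the scene stay as the last step left them, time stands still between calls to the robot, and variables do not carry over. Pictures are saved under pics/ and viewed, and the job is handed in when it is done.

```bash
mkdir -p pics
python3 - <<'E'
from plant import *
import cv2,numpy as np
np.set_printoptions(precision=4,suppress=True)
print(state())
for n in ["scene","side","wrist"]:
    p,d=camera(n); cv2.imwrite(f"pics/{n}0.png",p); np.save(f"pics/{n}0_d.npy",d); print(n,camera_info(n))
E
```

```text
{'t': 0.0, 'joint_positions': array([ 1.2241,  0.3842,  0.0164,  1.3712, -0.0063,  1.3882, -0.0465]), 'joint_velocities': array([-0.0015, -0.0006, -0.001 ,  0.0017, -0.0009,  0.0003, -0.0018]), 'joint_efforts': array([  0.    , -62.7594,   0.8444, -37.182 ,   0.0165,   0.014 ,
        -0.    ]), 'eef_pos': array([ 0.1749, -0.5995,  0.2303]), 'ee_rot': array([ 3.1416,  0.002 , -1.2869]), 'contact_force': array([ 0.5546, -0.2614, -0.0229]), 'wrist_torque': array([-0.0123,  0.0131, -0.0115]), 'width': 1.0006895850312887}
scene {'mtx': array([[387.8481,   0.    , 325.8789],
       [  0.    , 387.8481, 195.1482],
       [  0.    ,   0.    ,   1.    ]]), 'xyz': array([ 1.2273, -0.1875,  1.0713]), 'rotation': array([ 0.6474, -0.0087,  1.289 ])}
side {'mtx': array([[438.9413,   0.    , 323.4117],
       [  0.    , 438.9413, 200.8023],
       [  0.    ,   0.    ,   1.    ]]), 'xyz': array([0.2379, 0.7637, 1.0411]), 'rotation': array([ 0.6922,  0.0178, -2.8145])}
wrist {'mtx': array([[309.7069,   0.    , 320.9049],
       [  0.    , 309.7069, 199.2641],
       [  0.    ,   0.    ,   1.    ]]), 'tool_from_camera': array([[ 1.    , -0.0002, -0.0013, -0.0003],
       [-0.0006, -0.9467, -0.3222, -0.0833],
       [-0.0011,  0.3222, -0.9467, -0.1418],
       [ 0.    ,  0.    ,  0.    ,  1.    ]])}
```

View pics/scene0.png

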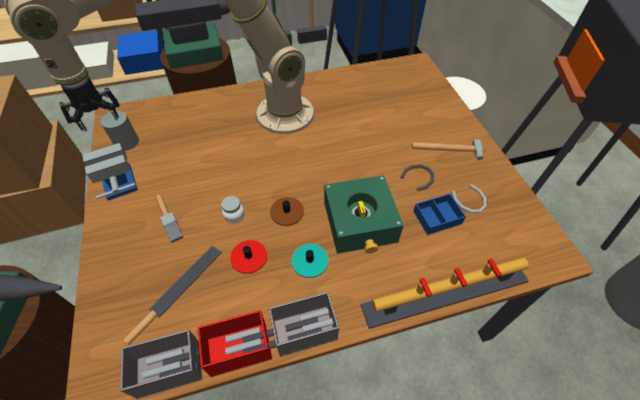

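View pics/side0.png

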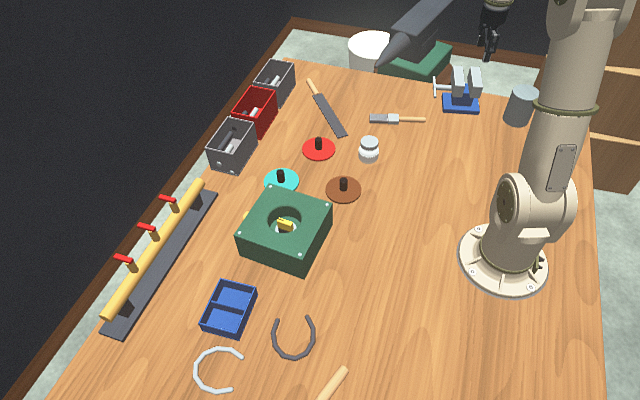

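```bash
python3 -c "
import plant; print([n for n in dir(plant) if n[0]!='_']); print(getattr(plant,'grasp_offset',None))"
```

```text
['Unreachable', 'camera', 'camera_info', 'close_job', 'grasp_offset', 'state']
0.0187
```

Candidates for the cover (scene view): the red disc with black post at (248,256), brown look-alike (287,211), turquoise look-alike (310,260), red tray (235,343), and red manifold handles near (425,287), (460,277), (494,268). My choice is the red disc at (248,256), which is (319,149) in the side view. The green box is at (363,212) with the yellow knob at (361,208). I'll measure and check it in a crop.

```bash
cat > h.py <<'E'
import cv2,numpy as np
from scipy.spatial.transform import Rotation as R
from plant import *
np.set_printoptions(precision=4,suppress=True)
def rays(n,uv,pose=None):
    i=camera_info(n);m=i["mtx"];uv=np.atleast_2d(uv).astype(float)
    x=(uv[:,0]-m[0,2])/m[0,0];y=(uv[:,1]-m[1,2])/m[1,1]
    if n=="wrist":
        r=np.hypot(x,y);s=np.where(r>1e-9,np.sin(r)/np.maximum(r,1e-9),1)
        d=np.c_[x*s,-y*s,-np.cos(r)]
        T=i["tool_from_camera"];Rt=R.from_euler("xyz",pose[1]).as_matrix()
        return Rt@T[:3,3]+pose[0],d@T[:3,:3].T@Rt.T
    d=np.c_[x,-y,-np.ones_like(x)]
    return i["xyz"],d@R.from_euler("xyz",i["rotation"]).as_matrix().T
def plane(n,uv,z,pose=None):
    o,d=rays(n,uv,pose);return (o+d*((z-o[2])/d[:,2])[:,None])[:,:2]
def circ(p):
    A=np.c_[2*p,np.ones(len(p))];s=np.linalg.lstsq(A,(p**2).sum(1),rcond=None)[0]
    return s[:2],np.sqrt(s[2]+s[0]**2+s[1]**2)
def big(m,near=None):
    c,_=cv2.findContours(m.astype(np.uint8),cv2.RETR_EXTERNAL,cv2.CHAIN_APPROX_NONE)
    if near is not None: c=[k for k in c if len(k)>5 and cv2.pointPolygonTest(cv2.convexHull(k),near,False)>=0]
    return max(c,key=cv2.contourArea)[:,0]
E
python3 - <<'E'
from h import *
for n,near in(("scene",(248,256)),("side",(319,149))):
    p=cv2.imread(f"pics/{n}0.png");h=cv2.cvtColor(p,cv2.COLOR_BGR2HSV)
    red=((h[...,0]<6)|(h[...,0]>174))&(h[...,1]>180)&(h[...,2]>90)
    c=cv2.convexHull(big(red,near).astype(np.int32))[:,0]
    print(n,"red",circ(plane(n,c,.013)))
    g=(h[...,0]>60)&(h[...,0]<85)&(h[...,1]>80)&(h[...,2]>30)
    g0=(363,235) if n=="scene" else (250,240)
    b=big(g,g0); q=cv2.approxPolyDP(cv2.convexHull(b.astype(np.int32)),4,True)[:,0]
    print("box hull",q.tolist()); print(plane(n,q,.1))
    y=(h[...,0]>20)&(h[...,0]<33)&(h[...,1]>150)&(h[...,2]>150)
    k0=(361,208) if n=="scene" else (285,224)
    kk=big(y,k0); print("knob bbox",cv2.boundingRect(kk), plane(n,kk.mean(0),.085))
p=cv2.imread("pics/scene0.png");s=cv2.imread("pics/side0.png")
a=cv2.resize(p[160:280,200:420],None,fx=3,fy=3,interpolation=2)[:,:]
b=cv2.resize(s[180:280,225:345],(420,360),interpolation=2)
cv2.imwrite("pics/crop1.png",cv2.resize(np.hstack([a,b]),None,fx=.72,fy=.72))
E
```

```text
scene red (array([ 0.6198, -0.2483]), np.float64(0.055619501237892895))
box hull [[384, 178], [402, 225], [397, 241], [338, 252], [325, 185]]
[[0.5084 0.2264]
 [0.6926 0.2118]
 [0.7394 0.1764]
 [0.7271 0.0019]
 [0.4843 0.0336]]
knob bbox (358, 201, 8, 12) [[0.587  0.1226]]Traceback (most recent call last):
  File "<stdin>", line 5, in <module>
  File "h.py", line 23, in big
    return max(c,key=cv2.contourArea)[:,0]
           ~~~^^^^^^^^^^^^^^^^^^^^^^^
ValueError: max() iterable argument is empty
```

Run:
```python
from h import *
s=cv2.imread("pics/side0.png");p=cv2.imread("pics/scene0.png")
for n,im,pt in(("side",s,(310,152)),("side",s,(300,200)),("side",s,(250,250)),("scene",p,(345,195)),("scene",p,(345,240))):
    print(n,pt,cv2.cvtColor(im,cv2.COLOR_BGR2HSV)[pt[1],pt[0]])
h=cv2.cvtColor(s,cv2.COLOR_BGR2HSV)
red=((h[...,0]<6)|(h[...,0]>174))&(h[...,1]>150)&(h[...,2]>70)
lab,st=cv2.connectedComponentsWithStats(red.astype(np.uint8))[1:3]
l=lab[152,310];print(l,st[l])
c=cv2.convexHull(big(lab==l).astype(np.int32))[:,0]
print("side red",circ(plane("side",c,.013)))
a=cv2.resize(p[160:280,200:420],None,fx=3,fy=3,interpolation=2)
b=cv2.resize(s[180:280,225:345],(432,360),interpolation=2)
cv2.imwrite("pics/crop1.png",cv2.resize(np.hstack([a,b]),None,fx=.72,fy=.72))
```

```text
side (310, 152) [  2 176 247]
side (300, 200) [ 75  89 152]
side (250, 250) [43 54 75]
scene (345, 195) [ 76 119 107]
scene (345, 240) [ 71 105  46]
2 [302 137  33  24 540]
side red (array([ 0.62  , -0.2504]), np.float64(0.05653760689428865))
```

View pics/crop1.png

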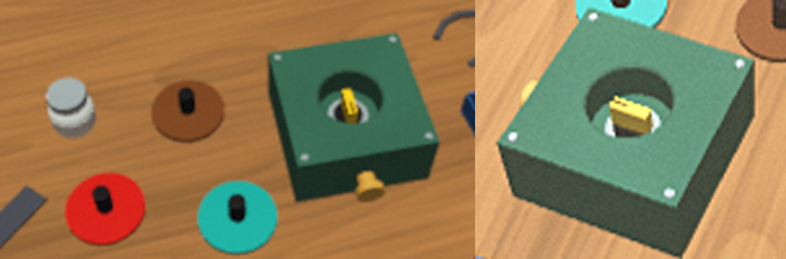

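The crop confirms the choice: the red disc with a black post is at crop (105,208), and the turquoise and brown ones are clearly different. The knob bar in the well runs roughly along the line through the pipe stub. Next I'll measure the box's top face.

Run:
```python
from h import *
for n,pt,v in(("scene",(345,195),75),("side",(300,200),105)):
    p=cv2.imread(f"pics/{n}0.png");h=cv2.cvtColor(p,cv2.COLOR_BGR2HSV)
    m=((h[...,0]>55)&(h[...,0]<90)&(h[...,1]>40)&(h[...,2]>v)).astype(np.uint8)
    lab,st=cv2.connectedComponentsWithStats(m)[1:3];l=lab[pt[1],pt[0]];print(n,st[l])
    c=big(lab==l); w=plane(n,c,.1)
    r=cv2.minAreaRect(w.astype(np.float32)*1000);print("minrect mm",r)
    # well rim: inner hole contour
    cs,_=cv2.findContours((lab==l).astype(np.uint8),cv2.RETR_CCOMP,cv2.CHAIN_APPROX_NONE)
    for k in cs:
        if 100<cv2.contourArea(k) and len(k)<len(c)*.7: print("hole",circ(plane(n,k[:,0],.1)))
    y=(h[...,0]>18)&(h[...,0]<36)&(h[...,1]>110)&(h[...,2]>190)
    k0=(361,208) if n=="scene" else (285,222)
    lab,st=cv2.connectedComponentsWithStats(y.astype(np.uint8))[1:3];l=lab[k0[1],k0[0]]
    if l:
        w=plane(n,np.argwhere(lab==l)[:,::-1],.088);c,e=w.mean(0),np.linalg.eigh(np.cov(w.T));print("knob",c,e[0]**.5,e[1][:,1],st[l])
```

```text
scene [ 325  176   78   61 2890]
minrect mm ((588.1471557617188, 121.67765808105469), (199.3342742919922, 198.4917449951172), 85.68730926513672)
hole (array([0.5878, 0.1216]), np.float64(0.04109138424055768))
knob [0.5865 0.1219] [0.004  0.0117] [-0.9945  0.1052] [358 201   7  12  41]
side [ 234  168   98   92 4198]
minrect mm ((593.8724975585938, 84.46176147460938), (274.1230773925781, 220.0364990234375), 86.06163787841797)
hole (array([0.5867, 0.1221]), np.float64(0.04017667128891996))
hole (array([ 0.656 , -0.0214]), np.float64(0.022100071616026954))
knob [0.5849 0.122 ] [0.0047 0.0125] [-0.9977  0.0673] [277 217  16   9  72]
```

```bash
cat >> h.py <<'E'
def plan(wps):
    """wps: list of (xyz,yaw). prints per-call final row numbers"""
    s=state();p=np.array(s["eef_pos"]);yw=s["ee_rot"][2]
    print("t",s["t"],"at",p,s["ee_rot"])
    for x,y in wps:
        x=np.array(x,float)
        for k in range(12):
            d=x-p;dy=(y-yw+np.pi)%(2*np.pi)-np.pi
            if np.linalg.norm(d)<5e-4 and abs(dy)<3e-3:break
            M=R.from_euler("xyz",[np.pi,0,yw]).as_matrix()
            sh=M.T@d/.1; sh/=max(1,abs(sh).max()); tz=np.clip(-dy/.5,-1,1)
            print("shift",sh.round(3),"turnz",round(tz,3),"rows",int(max(np.ceil(np.linalg.norm(sh)*100/41.7),np.ceil(abs(tz)*28.65/7.16))))
            p=p+M@(sh*.1);yw=yw-tz*.5
E
python3 - <<'E'
from h import *
r=np.radians
plan([((.40,-.42,.27),r(-40)),((.55,-.15,.30),r(25)),((.588,.122,.28),r(85))])
E
```

```text
t 0.15 at [ 0.1749 -0.5996  0.2305] [ 3.1416  0.0015 -1.2869]
shift [-0.411 -1.    -0.148] turnz -1.0 rows 5
shift [ 0.111 -1.    -0.138] turnz -0.178 rows 3
shift [ 0.157 -0.777 -0.109] turnz -0.0 rows 2
shift [-0.193 -1.    -0.099] turnz -1.0 rows 5
shift [ 0.319 -1.    -0.102] turnz -1.0 rows 5
shift [ 0.738 -0.704 -0.099] turnz -0.269 rows 3
shift [ 0.648 -1.     0.087] turnz -1.0 rows 5
shift [ 1.    -0.541  0.083] turnz -1.0 rows 5
shift [0.418 0.002 0.03 ] turnz -0.094 rows 2
```

```bash
python3 -m creep '[[[-0.41,-1,-0.15],[0,0,-1],100],[[-0.41,-1,-0.15],[0,0,-1],100],[[-0.41,-1,-0.15],[0,0,-1],100],[[-0.41,-1,-0.15],[0,0,-1],100],[[-0.41,-1,-0.15],[0,0,-1],100]]'; python3 -m creep '[[[0.11,-1,-0.14],[0,0,-0.18],100],[[0.11,-1,-0.14],[0,0,-0.18],100],[[0.11,-1,-0.14],[0,0,-0.18],100]]'
python3 - <<'E'
from h import *
r=np.radians
plan([((.40,-.42,.27),r(-40)),((.55,-.15,.30),r(25)),((.588,.122,.28),r(85))])
E
```

```text
t: 0.57
eef_pos: [0.2618, -0.5312, 0.2465]
ee_rot: [-3.141, -0.0, -0.776]
contact_force: [-0.6, -0.8, 0.9]
width: 0.999
t: 0.82
eef_pos: [0.3415, -0.467, 0.2607]
ee_rot: [-3.139, -0.001, -0.698]
contact_force: [1.6, 0.7, 0.1]
width: 1.003
t 0.8167 at [ 0.3415 -0.467   0.2607] [-3.1393 -0.0006 -0.6985]
shift [ 0.146 -0.736 -0.093] turnz -0.001 rows 2
shift [-0.193 -1.    -0.099] turnz -1.0 rows 5
shift [ 0.319 -1.    -0.102] turnz -1.0 rows 5
shift [ 0.738 -0.704 -0.099] turnz -0.269 rows 3
shift [ 0.648 -1.     0.087] turnz -1.0 rows 5
shift [ 1.    -0.541  0.083] turnz -1.0 rows 5
shift [0.418 0.002 0.03 ] turnz -0.094 rows 2
```

```bash
python3 -m creep '[[[0.15,-0.74,-0.09],[0,0,0],100],[[0.15,-0.74,-0.09],[0,0,0],100]]'; python3 -m creep '[[[-0.19,-1,-0.1],[0,0,-1],100],[[-0.19,-1,-0.1],[0,0,-1],100],[[-0.19,-1,-0.1],[0,0,-1],100],[[-0.19,-1,-0.1],[0,0,-1],100],[[-0.19,-1,-0.1],[0,0,-1],100]]'; python3 -m creep '[[[0.32,-1,-0.1],[0,0,-1],100],[[0.32,-1,-0.1],[0,0,-1],100],[[0.32,-1,-0.1],[0,0,-1],100],[[0.32,-1,-0.1],[0,0,-1],100],[[0.32,-1,-0.1],[0,0,-1],100]]'; python3 -m creep '[[[0.74,-0.7,-0.1],[0,0,-0.27],100],[[0.74,-0.7,-0.1],[0,0,-0.27],100],[[0.74,-0.7,-0.1],[0,0,-0.27],100],[[0.74,-0.7,-0.1],[0,0,-0.27],100]]'
python3 - <<'E'
from h import *
r=np.radians
plan([((.588,.122,.28),r(85))])
E
```

```text
t: 0.98
eef_pos: [0.3969, -0.4227, 0.2691]
ee_rot: [3.141, 0.001, -0.705]
contact_force: [1.2, -0.2, 0.1]
width: 0.996
t: 1.4
eef_pos: [0.4469, -0.3334, 0.2792]
ee_rot: [3.142, 0.0, -0.194]
contact_force: [-1.2, -0.6, 0.1]
width: 0.997
t: 1.82
eef_pos: [0.4976, -0.2424, 0.289]
ee_rot: [-3.141, 0.0, 0.302]
contact_force: [-0.0, -1.0, 0.6]
width: 1.003
t: 2.15
eef_pos: [0.5488, -0.15, 0.2992]
ee_rot: [-3.14, -0.001, 0.432]
contact_force: [-1.0, 0.4, -0.6]
width: 1.001
t 2.15 at [ 0.5488 -0.15    0.2992] [-3.14   -0.0013  0.4315]
shift [ 0.648 -1.     0.083] turnz -1.0 rows 5
shift [ 1.    -0.541  0.08 ] turnz -1.0 rows 5
shift [0.42  0.002 0.029] turnz -0.104 rows 2
```

```bash
python3 -m creep '[[[0.65,-1,0.08],[0,0,-1],100],[[0.65,-1,0.08],[0,0,-1],100],[[0.65,-1,0.08],[0,0,-1],100],[[0.65,-1,0.08],[0,0,-1],100],[[0.65,-1,0.08],[0,0,-1],100]]'; python3 -m creep '[[[1,-0.54,0.08],[0,0,-1],100],[[1,-0.54,0.08],[0,0,-1],100],[[1,-0.54,0.08],[0,0,-1],100],[[1,-0.54,0.08],[0,0,-1],100],[[1,-0.54,0.08],[0,0,-1],100]]'; python3 -m creep '[[[0.42,0,0.03],[0,0,-0.1],70],[[0.42,0,0.03],[0,0,-0.1],70],[[0.42,0,0.03],[0,0,-0.1],70],[[0.42,0,0.03],[0,0,-0.1],70],[[0.42,0,0.03],[0,0,-0.1],70],[[0.42,0,0.03],[0,0,-0.1],70]]'
python3 - <<'E'
from h import *
s=state();print(s["eef_pos"],s["ee_rot"],s["joint_positions"],s["contact_force"],s["wrist_torque"])
p,d=camera("wrist");cv2.imwrite("pics/w1.png",p);np.save("pics/w1.npy",d);np.save("pics/w1p.npy",[s["eef_pos"],s["ee_rot"]])
E
```

```text
t: 2.57
eef_pos: [0.5637, -0.0352, 0.2906]
ee_rot: [-3.141, 0.001, 0.936]
contact_force: [-0.6, -0.9, -0.4]
width: 0.998
t: 2.98
eef_pos: [0.5798, 0.0763, 0.2824]
ee_rot: [-3.14, 0.001, 1.433]
contact_force: [0.3, -1.6, 0.3]
width: 1.003
t: 3.48
eef_pos: [0.5857, 0.1164, 0.2802]
ee_rot: [3.141, 0.001, 1.48]
contact_force: [0.7, 0.3, 0.4]
width: 0.701
[0.5857 0.1164 0.2802] [3.1414 0.0012 1.4804] [ 0.3129  0.4066 -0.7911  1.3376  0.2867  1.5129  1.0275] [0.6804 0.273  0.4411] [0.0298 0.016  0.0115]
```

View pics/w1.png

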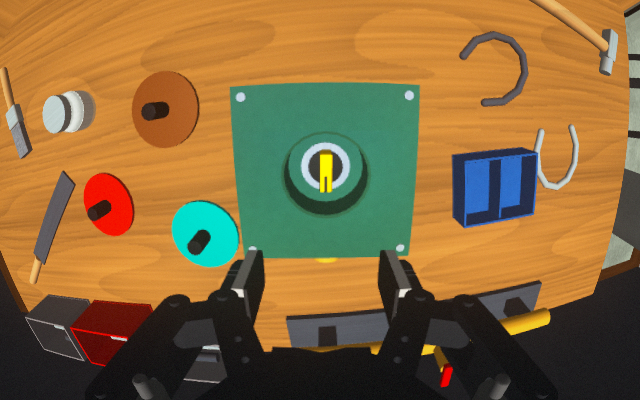

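The well mouth is centred near (326,173). The yellow bar runs vertically at (326,172), with its black line at the lower end (326,185) facing the pipe stub at (327,261). Now to measure these precisely.

Run:
```python
from h import *
p=cv2.imread("pics/w1.png");P=np.load("pics/w1p.npy");h=cv2.cvtColor(p,cv2.COLOR_BGR2HSV)
# top face: screws
w=((h[...,1]<60)&(h[...,2]>150)).astype(np.uint8)
n,lab,st,ce=cv2.connectedComponentsWithStats(w)
sc=[c for c,s in zip(ce,st) if 20<s[4]<200 and 225<c[0]<425 and 80<c[1]<265];print("screws",np.array(sc).round(1).tolist())
ws=plane("wrist",np.array(sc),.1,P);print(ws,ws.mean(0))
y=(h[...,0]>22)&(h[...,0]<36)&(h[...,1]>150)&(h[...,2]>150);y[:140]=0;y[200:]=0
q=np.argwhere(y)[:,::-1];print(q.min(0),q.max(0),len(q))
r=cv2.minAreaRect(plane("wrist",q,.088,P).astype(np.float32)*1000);print("bar",r)
# bonnet ring (light grey outer)
g=(h[...,1]<70)&(h[...,2]>110);g[:135]=0;g[205:]=0;g[:,:290]=0;g[:,365:]=0
hull=cv2.convexHull(np.argwhere(g)[:,::-1].astype(np.int32))[:,0];print("bonnet",circ(plane("wrist",hull,.052,P)))
# top face
g=((h[...,0]>60)&(h[...,0]<85)&(h[...,1]>100)&(h[...,2]>90)).astype(np.uint8)
n,lab,st,ce=cv2.connectedComponentsWithStats(g);l=lab[100,300];c=big(lab==l)
r=cv2.minAreaRect(plane("wrist",c,.1,P).astype(np.float32)*1000);print("top",r)
cs,_=cv2.findContours((lab==l).astype(np.uint8),cv2.RETR_CCOMP,cv2.CHAIN_APPROX_NONE)
for k in cs:
    if 500<cv2.contourArea(k)<8000:print("hole",circ(plane("wrist",k[:,0],.1,P)),cv2.boundingRect(k))
cv2.imwrite("pics/w1c.png",cv2.resize(p[120:225,265:385],None,fx=5,fy=5,interpolation=2))
```

```text
screws [[408.9, 94.8], [240.2, 96.6], [399.8, 247.4], [252.1, 247.7]]
[[0.5056 0.2159]
 [0.4922 0.0401]
 [0.6814 0.2024]
 [0.6658 0.0267]] [0.5863 0.1213]
[320 154] [332 192] 429
bar ((586.6126098632812, 121.74629211425781), (13.19001293182373, 43.6045036315918), 84.8113021850586)
bonnet (array([0.5865, 0.1212]), np.float64(0.029934219746635383))
top ((586.383056640625, 121.049560546875), (198.29490661621094, 198.4381103515625), 85.59326171875)
hole (array([0.5847, 0.1211]), np.float64(0.04191570399432158)) (283, 151, 86, 65)
hole (array([0.5764, 0.1216]), np.float64(0.02742817817321052)) (299, 141, 53, 53)
```

View pics/w1c.png

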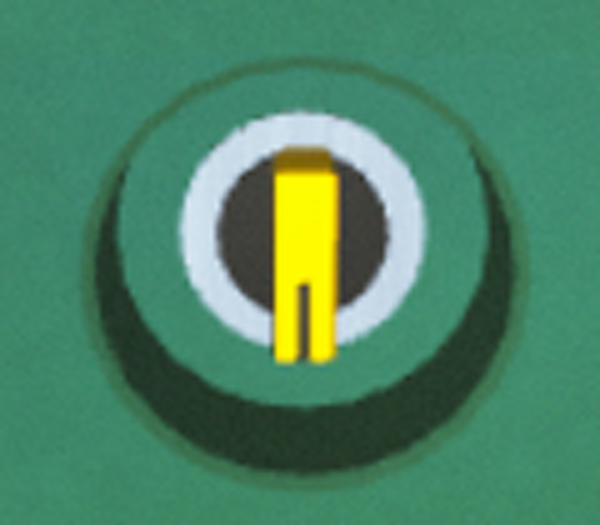

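Run:
```python
from h import *
r=np.radians
plan([((.5865,.1213,.118),r(84.8)),((.5865,.1213,.061),r(84.8))])
```

```text
t 3.5333 at [0.5855 0.117  0.2803] [3.1413 0.0008 1.4821]
shift [0.027 0.004 1.   ] turnz 0.004 rows 3
shift [0.017 0.002 0.623] turnz -0.0 rows 2
shift [ 0.   -0.    0.57] turnz -0.0 rows 2
```

```bash
python3 -m creep '[[[0.04,0.005,0.3],[0,0,0],38],[[0.04,0.005,0.6],[0,0,0],38],[[0.04,0.005,0.9],[0,0,0],38],[[0.04,0.005,1],[0,0,0],38]]'; python3 -m creep '[[[0,0,0.3],[0,0,0],38],[[0,0,0.6],[0,0,0],38],[[0,0,0.6],[0,0,0],38],[[0,0,0.6],[0,0,0],38],[[0,0,0.6],[0,0,0],38],[[0,0,0.6],[0,0,0],38]]'
python3 - <<'E'
from h import *
s=state();p,d=camera("wrist");cv2.imwrite("pics/w2.png",p);np.save("pics/w2p.npy",[s["eef_pos"],s["ee_rot"]])
plan([((.5865,.1213,.061),np.radians(84.8))]);print(s["contact_force"],s["wrist_torque"])
E
```

```text
t: 3.87
eef_pos: [0.5841, 0.1211, 0.176]
ee_rot: [-3.136, 0.002, 1.485]
contact_force: [-0.9, -0.6, -0.8]
width: 0.382
t: 4.37
eef_pos: [0.5873, 0.1236, 0.123]
ee_rot: [3.138, -0.001, 1.487]
contact_force: [0.4, -0.5, 0.8]
width: 0.383
t 4.4167 at [0.5872 0.1236 0.1229] [ 3.138  -0.001   1.4876]
shift [-0.024 -0.005  0.619] turnz 0.015 rows 2
[ 0.3702 -0.4712  0.8413] [-0.0156  0.003  -0.0269]
```

View pics/w2.png

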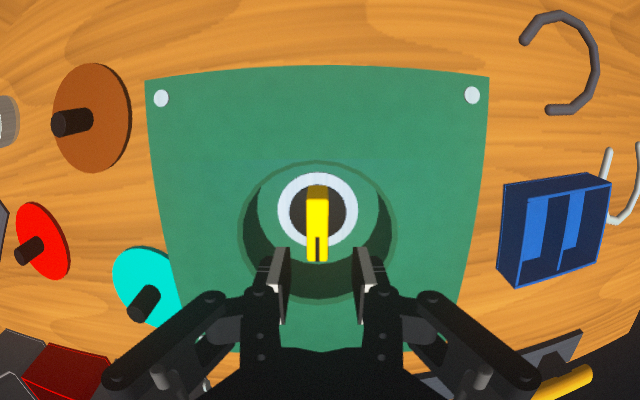

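The bar at (317,230) sits midway between the pads at (280,285) and (365,285), so the alignment is good. I'll re-measure and then go in.

Run:
```python
from h import *
p=cv2.imread("pics/w2.png");P=np.load("pics/w2p.npy");h=cv2.cvtColor(p,cv2.COLOR_BGR2HSV)
y=(h[...,0]>22)&(h[...,0]<36)&(h[...,1]>150)&(h[...,2]>210);y[:150]=0;y[275:]=0;y[:,:290]=0;y[:,345:]=0
q=np.argwhere(y)[:,::-1];print(q.min(0),q.max(0))
print("bar",cv2.minAreaRect(plane("wrist",q,.088,P).astype(np.float32)*1000))
g=(h[...,1]<70)&(h[...,2]>110);g[:160]=0;g[250:]=0;g[:,:270]=0;g[:,362:]=0
hull=cv2.convexHull(np.argwhere(g)[:,::-1].astype(np.int32))[:,0];print("bonnet",circ(plane("wrist",hull,.052,P)))
```

```text
[306 199] [328 260]
bar ((585.6990966796875, 121.64002227783203), (13.323732376098633, 42.329654693603516), 85.1418228149414)
bonnet (array([0.5863, 0.1214]), np.float64(0.02999713333880823))
```

```bash
python3 -m creep '[[[-0.02,-0.01,0.1],[0,0,0.015],38],[[-0.02,-0.01,0.2],[0,0,0.015],38],[[-0.02,-0.01,0.3],[0,0,0.015],38],[[-0.02,-0.01,0.4],[0,0,0.015],38],[[-0.02,-0.01,0.5],[0,0,0.015],38],[[-0.02,-0.01,0.6],[0,0,0.015],38],[[-0.02,-0.01,0.61],[0,0,0.015],38],[[-0.02,-0.01,0.61],[0,0,0.015],38]]'
python3 - <<'E'
from h import *
s=state();plan([((.5863,.1215,.061),np.radians(85))]);print(s["contact_force"],s["wrist_torque"])
E
```

```text
t: 5.08
eef_pos: [0.5841, 0.1212, 0.0582]
ee_rot: [-3.14, 0.0, 1.481]
contact_force: [0.1, -0.4, 0.2]
width: 0.378
t 5.0833 at [0.5841 0.1212 0.0582] [-3.1397  0.0002  1.4808]
shift [ 0.005  0.022 -0.028] turnz -0.005 rows 1
[ 0.124  -0.4186  0.1662] [ 0.0117 -0.0284  0.0631]
```

```bash
python3 -m creep '[[[0,0.02,-0.02],[0,0,0],38],[[0,0.02,-0.02],[0,0,0],38],[[0,0.02,-0.02],[0,0,0],38],[[0,0.02,-0.02],[0,0,0],38]]'
python3 - <<'E'
from h import *
s=state();print(s["eef_pos"],s["ee_rot"],s["contact_force"],s["wrist_torque"])
E
python3 -m creep '[[[0,0,0],[0,0,0],0],[[0,0,0],[0,0,0],0],[[0,0,0],[0,0,0],0],[[0,0,0],[0,0,0],0],[[0,0,0],[0,0,0],0],[[0,0,0],[0,0,0],0],[[0,0,0],[0,0,0],0],[[0,0,0],[0,0,0],0]]'
python3 - <<'E'
from h import *
s=state();print(s["eef_pos"],s["ee_rot"],s["contact_force"],s["wrist_torque"],s["joint_positions"])
E
```

```text
t: 5.42
eef_pos: [0.5871, 0.1212, 0.062]
ee_rot: [3.14, -0.0, 1.48]
contact_force: [-0.7, 0.6, 0.8]
width: 0.382
[0.5871 0.1212 0.062 ] [ 3.1405 -0.0003  1.4804] [-0.7496  0.6308  0.7715] [-0.0244  0.0346  0.0047]
t: 6.08
eef_pos: [0.5869, 0.1211, 0.0617]
ee_rot: [3.141, -0.0, 1.481]
contact_force: [-1.8, -0.4, 4.7]
width: 0.15
[0.5869 0.1211 0.0617] [ 3.1411 -0.0001  1.4805] [-1.7786 -0.3822  4.6749] [-0.1803  0.3881  0.1005] [ 0.2763  0.5739 -0.7236  1.6252  0.415   1.1014  0.922 ]
```

```bash
cat > st.py <<'E'
from h import *
s=state();print("t",round(s["t"],2),s["eef_pos"],"rot",s["ee_rot"],"F",s["contact_force"].round(1),"T",s["wrist_torque"].round(3),"w",round(s["width"],3),"q7",round(s["joint_positions"][6],3))
E
python3 -m creep '[[[0,0,0],[0,0,0.08],0],[[0,0,0],[0,0,0.16],0],[[0,0,0],[0,0,0.16],0]]';python3 st.py
python3 -m creep '[[[0,0,0],[0,0,0.15],0],[[0,0,0],[0,0,0.3],0],[[0,0,0],[0,0,0.45],0],[[0,0,0],[0,0,0.6],0],[[0,0,0],[0,0,0.6],0],[[0,0,0],[0,0,0.6],0]]'; python3 st.py
```

```text
t: 6.33
eef_pos: [0.5868, 0.1211, 0.0617]
ee_rot: [3.141, -0.0, 1.398]
contact_force: [-1.1, -0.9, 5.6]
width: 0.15
t 6.33 [0.5868 0.1211 0.0617] rot [ 3.1412 -0.0001  1.3979] F [-1.1 -0.9  5.6] T [-0.151  0.315 -0.076] w 0.15 q7 0.847
t: 6.83
eef_pos: [0.5868, 0.1211, 0.0617]
ee_rot: [3.141, 0.0, 1.102]
contact_force: [-2.3, -0.9, 5.2]
width: 0.15
t 6.83 [0.5868 0.1211 0.0617] rot [3.1411 0.     1.1017] F [-2.3 -0.9  5.2] T [-0.195  0.458 -0.047] w 0.15 q7 0.579
```

```bash
python3 -m creep '[[[0,0,0],[0,0,0.1],0],[[0,0,0],[0,0,0.2],0]]'|sed -n 3p;python3 st.py
python3 -m creep '[[[0,0,0],[0,0,0.06],0]]'|sed -n 3p;python3 st.py
python3 -m creep '[[[0,0,0],[0,0,0.06],0]]'|sed -n 3p;python3 st.py
python3 -m creep '[[[0,0,0],[0,0,0.06],0]]'|sed -n 3p;python3 st.py
python3 -m creep '[[[0,0,0],[0,0,0.06],0]]'|sed -n 3p;python3 st.py
python3 -m creep '[[[0,0,0],[0,0,0.06],0]]'|sed -n 3p;python3 st.py
```

```text
ee_rot: [3.141, -0.0, 1.0]
t 7.0 [0.5868 0.121  0.0617] rot [ 3.1412 -0.0001  1.0003] F [-2.  -0.4  6.1] T [-0.261  0.522  0.103] w 0.152 q7 0.487
ee_rot: [3.141, -0.0, 0.97]
t 7.08 [0.5868 0.1211 0.0617] rot [ 3.1412 -0.0001  0.9697] F [-1.9 -0.9  5.6] T [-0.279  0.44   0.085] w 0.148 q7 0.459
ee_rot: [3.141, 0.0, 0.941]
t 7.17 [0.5868 0.121  0.0617] rot [3.1412 0.     0.9408] F [-1.8 -1.5  6.7] T [-0.237  0.499  0.049] w 0.15 q7 0.433
ee_rot: [3.141, -0.0, 0.911]
t 7.25 [0.5868 0.121  0.0617] rot [ 3.1412 -0.0001  0.9109] F [-2.1 -0.9  6.1] T [-0.249  0.502  0.074] w 0.152 q7 0.405
ee_rot: [3.141, -0.0, 0.881]
t 7.33 [0.5868 0.121  0.0617] rot [ 3.1412 -0.0001  0.881 ] F [-2.1 -1.3  5.9] T [-0.224  0.471  0.075] w 0.152 q7 0.378
ee_rot: [3.141, -0.0, 0.851]
t 7.42 [0.5868 0.121  0.0617] rot [ 3.1412 -0.0001  0.8509] F [-3.2 -1.6  6.4] T [-0.259  0.476  0.101] w 0.148 q7 0.351
```

```bash
python3 -m creep '[[[0,0,0],[0,0,0.06],0]]'|sed -n 3p;python3 st.py
python3 -m creep '[[[0,0,0],[0,0,0.06],0]]'|sed -n 3p;python3 st.py
python3 -m creep '[[[0,0,0],[0,0,0.06],0]]'|sed -n 3p;python3 st.py
python3 -m creep '[[[0,0,0],[0,0,0.06],0]]'|sed -n 3p;python3 st.py
```

```text
ee_rot: [3.141, -0.0, 0.821]
t 7.5 [0.5868 0.121  0.0617] rot [ 3.1412 -0.0001  0.821 ] F [-2.7 -1.5  6. ] T [-0.265  0.553  0.079] w 0.152 q7 0.324
ee_rot: [3.141, -0.0, 0.791]
t 7.58 [0.5868 0.121  0.0617] rot [ 3.1412 -0.0001  0.7909] F [-2.6 -0.9  7. ] T [-0.157  0.576  0.053] w 0.153 q7 0.296
ee_rot: [3.141, -0.0, 0.761]
t 7.67 [0.5868 0.1211 0.0617] rot [ 3.1413 -0.0001  0.761 ] F [-2.1 -1.6  6.6] T [-0.256  0.496  0.065] w 0.155 q7 0.269
ee_rot: [3.141, -0.0, 0.731]
t 7.75 [0.5868 0.1209 0.0617] rot [ 3.1412 -0.      0.7309] F [-1.9 -0.7  6.4] T [-0.221  0.484  0.087] w 0.152 q7 0.242
```

```bash
python3 st.py
```

```text
t 7.75 [0.5868 0.1209 0.0617] rot [ 3.1412 -0.      0.7309] F [-1.9 -0.7  6.4] T [-0.221  0.484  0.087] w 0.152 q7 0.242
```

```bash
python3 -m creep '[[[0,0,0],[0,0,0.06],0]]'|sed -n 3p;python3 st.py
python3 -m creep '[[[0,0,0],[0,0,0.06],0]]'|sed -n 3p;python3 st.py
python3 -m creep '[[[0,0,0],[0,0,0.06],0]]'|sed -n 3p;python3 st.py
python3 -m creep '[[[0,0,0],[0,0,0.06],0]]'|sed -n 3p;python3 st.py
```

```text
ee_rot: [3.141, 0.0, 0.701]
t 7.83 [0.5867 0.121  0.0617] rot [3.1413 0.     0.7009] F [-2.8 -1.7  6.1] T [-0.27   0.502  0.071] w 0.154 q7 0.214
ee_rot: [3.141, -0.0, 0.671]
t 7.92 [0.5868 0.121  0.0617] rot [ 3.1413 -0.      0.6709] F [-2.3 -1.6  6.4] T [-0.288  0.535  0.035] w 0.15 q7 0.187
ee_rot: [3.141, -0.0, 0.641]
t 8.0 [0.5868 0.121  0.0617] rot [ 3.1413 -0.0001  0.6409] F [-2.  -1.1  6.3] T [-0.271  0.511  0.059] w 0.153 q7 0.159
ee_rot: [3.141, -0.0, 0.611]
t 8.08 [0.5867 0.121  0.0617] rot [ 3.1413 -0.      0.6109] F [-2.2 -1.2  6.2] T [-0.224  0.581  0.069] w 0.149 q7 0.132
```

```bash
python3 -m creep '[[[0,0,0],[0,0,0.06],0]]'|sed -n 3p;python3 st.py
python3 -m creep '[[[0,0,0],[0,0,0.06],0]]'|sed -n 3p;python3 st.py
python3 -m creep '[[[0,0,0],[0,0,0.06],0]]'|sed -n 3p;python3 st.py
python3 -m creep '[[[0,0,0],[0,0,0.06],0]]'|sed -n 3p;python3 st.py
```

```text
ee_rot: [3.141, -0.0, 0.581]
t 8.17 [0.5867 0.1209 0.0617] rot [ 3.1413 -0.      0.5809] F [-3.1 -1.   7.5] T [-0.287  0.573  0.027] w 0.151 q7 0.105
ee_rot: [3.141, -0.0, 0.551]
t 8.25 [0.5867 0.121  0.0617] rot [ 3.1412 -0.      0.5509] F [-2.6 -1.2  7.4] T [-0.27   0.59   0.031] w 0.149 q7 0.077
ee_rot: [3.141, -0.0, 0.521]
t 8.33 [0.5867 0.121  0.0617] rot [ 3.1413 -0.      0.5209] F [-2.5 -1.   7.1] T [-0.305  0.548  0.024] w 0.15 q7 0.05
ee_rot: [3.141, -0.0, 0.491]
t 8.42 [0.5867 0.121  0.0617] rot [ 3.1413 -0.      0.4909] F [-3.2 -0.8  6.6] T [-0.234  0.567  0.076] w 0.155 q7 0.023
```

```bash
python3 -m creep '[[[0,0,0],[0,0,0.06],0]]'|sed -n 3p;python3 st.py
python3 -m creep '[[[0,0,0],[0,0,0.06],0]]'|sed -n 3p;python3 st.py
python3 -m creep '[[[0,0,0],[0,0,0.06],0]]'|sed -n 3p;python3 st.py
python3 -m creep '[[[0,0,0],[0,0,0.06],0]]'|sed -n 3p;python3 st.py
```

```text
ee_rot: [3.141, -0.0, 0.461]
t 8.5 [0.5867 0.121  0.0617] rot [ 3.1413 -0.      0.4609] F [-3.1 -1.1  7. ] T [-0.269  0.542  0.039] w 0.152 q7 -0.005
ee_rot: [3.141, -0.0, 0.431]
t 8.58 [0.5867 0.121  0.0617] rot [ 3.1413 -0.      0.431 ] F [-2.8 -1.8  6.4] T [-0.294  0.592  0.104] w 0.153 q7 -0.032
ee_rot: [3.141, -0.0, 0.401]
t 8.67 [0.5867 0.1209 0.0617] rot [ 3.1413 -0.      0.4009] F [-1.9 -1.5  7.3] T [-0.216  0.614  0.1  ] w 0.155 q7 -0.06
ee_rot: [3.141, 0.0, 0.371]
t 8.75 [0.5867 0.121  0.0617] rot [3.1413 0.     0.3709] F [-2.3 -1.6  6.1] T [-0.318  0.551  0.032] w 0.152 q7 -0.087
```

```bash
python3 -m creep '[[[0,0,0],[0,0,0.06],0]]'|sed -n 3p;python3 st.py
python3 -m creep '[[[0,0,0],[0,0,0.06],0]]'|sed -n 3p;python3 st.py
python3 -m creep '[[[0,0,0],[0,0,0.06],0]]'|sed -n 3p;python3 st.py
python3 -m creep '[[[0,0,0],[0,0,0.06],0]]'|sed -n 3p;python3 st.py
```

```text
ee_rot: [3.141, -0.0, 0.341]
t 8.83 [0.5867 0.1209 0.0617] rot [ 3.1412 -0.      0.3409] F [-2.7 -0.5  6.7] T [-0.284  0.604  0.036] w 0.151 q7 -0.114
ee_rot: [3.141, 0.0, 0.311]
t 8.92 [0.5867 0.121  0.0617] rot [3.1413 0.     0.3109] F [-2.7 -1.5  6.3] T [-0.245  0.611  0.088] w 0.154 q7 -0.142
ee_rot: [3.141, 0.0, 0.281]
t 9.0 [0.5867 0.1209 0.0617] rot [3.1413 0.     0.2809] F [-2.2 -0.6  6.4] T [-0.272  0.641  0.089] w 0.149 q7 -0.169
ee_rot: [3.141, 0.0, 0.251]
t 9.08 [0.5867 0.1209 0.0617] rot [3.1412 0.0001 0.2509] F [-2.9 -0.3  6. ] T [-0.302  0.658  0.032] w 0.15 q7 -0.197
```

Run:
```python
from h import *
p,d=camera("wrist");cv2.imwrite("pics/w3.png",cv2.resize(p[120:330,200:440],None,fx=2.5,fy=2.5))
```

```text
(no output)
```

View pics/w3.png

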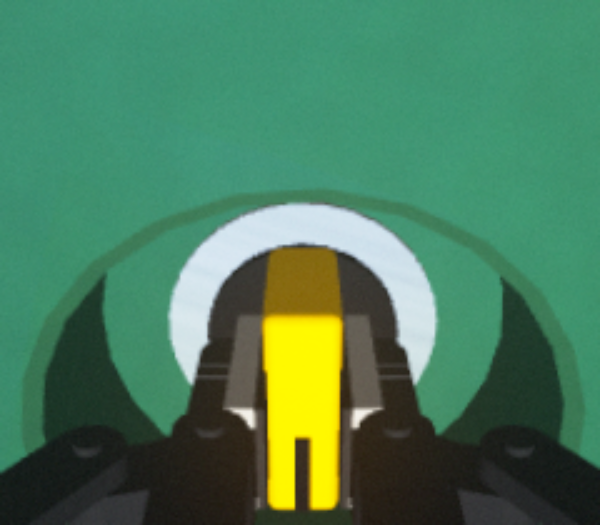

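The bar (crop 303,400) is still held squarely between the pads and has turned with the gripper, with no slip. The seat hasn't been felt yet, so I'll keep turning in small steps.

```bash
python3 -m creep '[[[0,0,0],[0,0,0.06],0]]'|sed -n 3p;python3 st.py
python3 -m creep '[[[0,0,0],[0,0,0.06],0]]'|sed -n 3p;python3 st.py
python3 -m creep '[[[0,0,0],[0,0,0.06],0]]'|sed -n 3p;python3 st.py
python3 -m creep '[[[0,0,0],[0,0,0.06],0]]'|sed -n 3p;python3 st.py
```

```text
ee_rot: [3.141, -0.0, 0.222]
t 9.22 [0.5867 0.1209 0.0617] rot [ 3.1412 -0.      0.2223] F [-2.7 -1.6  7.2] T [-0.285  0.594  0.074] w 0.152 q7 -0.223
ee_rot: [3.141, -0.0, 0.191]
t 9.3 [0.5867 0.121  0.0617] rot [ 3.1413 -0.      0.1911] F [-3.  -1.5  6.3] T [-0.259  0.643  0.059] w 0.152 q7 -0.252
ee_rot: [3.141, 0.0, 0.161]
t 9.38 [0.5867 0.1209 0.0617] rot [3.1413 0.     0.1609] F [-3.5 -0.5  7.8] T [-0.277  0.644  0.103] w 0.155 q7 -0.279
ee_rot: [3.141, 0.0, 0.131]
t 9.47 [0.5866 0.1209 0.0617] rot [3.1413 0.     0.131 ] F [-2.3 -0.5  7.5] T [-0.263  0.635  0.054] w 0.151 q7 -0.307
```

```bash
python3 -m creep '[[[0,0,0],[0,0,0.06],0]]'|sed -n 3p;python3 st.py
python3 -m creep '[[[0,0,0],[0,0,0.06],0]]'|sed -n 3p;python3 st.py
python3 -m creep '[[[0,0,0],[0,0,0.06],0]]'|sed -n 3p;python3 st.py
```

```text
ee_rot: [3.141, 0.0, 0.101]
t 9.55 [0.5866 0.121  0.0617] rot [3.1413 0.     0.101 ] F [-2.9 -1.5  6.7] T [-0.284  0.644  0.118] w 0.152 q7 -0.334
ee_rot: [3.141, -0.0, 0.071]
t 9.63 [0.5867 0.1209 0.0617] rot [ 3.1412 -0.      0.0711] F [-2.1 -1.7  7.3] T [-0.296  0.574  0.211] w 0.154 q7 -0.361
ee_rot: [3.141, -0.0, 0.041]
t 9.72 [0.5867 0.121  0.0617] rot [ 3.1412 -0.0001  0.0412] F [-3.3 -1.7  6.9] T [-0.332  0.544  0.233] w 0.154 q7 -0.389
```

```bash
python3 -m creep '[[[0,0,0],[0,0,0.06],0]]'|sed -n 3p;python3 st.py
python3 -m creep '[[[0,0,0],[0,0,0.04],0]]'|sed -n 3p;python3 st.py
```

```text
ee_rot: [3.141, -0.0, 0.011]
t 9.8 [0.5867 0.1209 0.0617] rot [ 3.1411 -0.0001  0.0113] F [-2.4 -1.8  6.6] T [-0.28   0.553  0.323] w 0.152 q7 -0.416
ee_rot: [3.141, -0.0, -0.009]
t 9.88 [0.5866 0.1209 0.0617] rot [ 3.1411 -0.     -0.0088] F [-2.8 -1.5  6.2] T [-0.323  0.565  0.324] w 0.151 q7 -0.435
```

```bash
python3 -m creep '[[[0,0,0],[0,0,0.04],0]]'|sed -n 3p;python3 st.py
python3 -m creep '[[[0,0,0],[0,0,0.04],0]]'|sed -n 3p;python3 st.py
```

```text
ee_rot: [3.141, -0.0, -0.028]
t 9.97 [0.5866 0.1209 0.0617] rot [ 3.1411 -0.0001 -0.0281] F [-2.6 -1.2  6.6] T [-0.376  0.52   0.41 ] w 0.155 q7 -0.453
ee_rot: [3.141, -0.0, -0.048]
t 10.05 [0.5867 0.1209 0.0617] rot [ 3.141  -0.0002 -0.048 ] F [-3.6 -1.8  7.8] T [-0.357  0.562  0.451] w 0.152 q7 -0.471
```

```bash
python3 -m creep '[[[0,0,0],[0,0,0],0],[[0,0,0],[0,0,0],0],[[0,0,0],[0,0,0],0]]'|sed -n 3p;python3 st.py;  python3 -m creep '[[[0,0,0],[0,0,0],0],[[0,0,0],[0,0,0],0],[[0,0,0],[0,0,0],0]]'|sed -n 3p;python3 st.py
```

```text
ee_rot: [3.141, -0.0, -0.047]
t 10.3 [0.5866 0.1209 0.0617] rot [ 3.1411 -0.0001 -0.0471] F [-3.  -1.8  7.2] T [-0.348  0.587  0.336] w 0.153 q7 -0.47
ee_rot: [3.141, -0.0, -0.047]
t 10.55 [0.5866 0.121  0.0617] rot [ 3.1411 -0.0001 -0.0471] F [-2.1 -1.1  6.6] T [-0.348  0.593  0.333] w 0.154 q7 -0.47
```

Turning torque rose from about 0.065 (free) to 0.451 N m, a rise of about 0.39, so the valve is on its seat. Next I release and lift straight out.

```bash
python3 -m creep '[[[0,0,0],[0,0,0],38],[[0,0,0],[0,0,0],38],[[0,0,0],[0,0,0],38],[[0,0,0],[0,0,0],38],[[0,0,0],[0,0,0],38]]';python3 st.py
python3 -m creep '[[[0,0,-0.15],[0,0,0],38],[[0,0,-0.3],[0,0,0],38],[[0,0,-0.45],[0,0,0],38],[[0,0,-0.6],[0,0,0],38],[[0,0,-0.8],[0,0,0],38],[[0,0,-1],[0,0,0],38],[[0,0,-1],[0,0,0],38]]';python3 st.py
python3 - <<'E'
from h import *
s=state();p,d=camera("wrist");cv2.imwrite("pics/w4.png",p);np.save("pics/w4p.npy",[s["eef_pos"],s["ee_rot"]])
E
```

```text
t: 10.97
eef_pos: [0.5866, 0.1211, 0.0611]
ee_rot: [-3.141, 0.0, -0.049]
contact_force: [0.6, -0.5, 0.1]
width: 0.38
t 10.97 [0.5866 0.1211 0.0611] rot [-3.1414  0.0003 -0.0491] F [ 0.6 -0.5  0.1] T [ 0.039  0.093 -0.005] w 0.38 q7 -0.472
t: 11.55
eef_pos: [0.5888, 0.1219, 0.1658]
ee_rot: [-3.14, -0.006, -0.049]
contact_force: [0.8, 1.0, 0.6]
width: 0.378
t 11.55 [0.5888 0.1219 0.1658] rot [-3.1398 -0.0064 -0.0492] F [0.8 1.  0.6] T [ 0.051 -0.023 -0.025] w 0.378 q7 -0.436
```

View pics/w4.png

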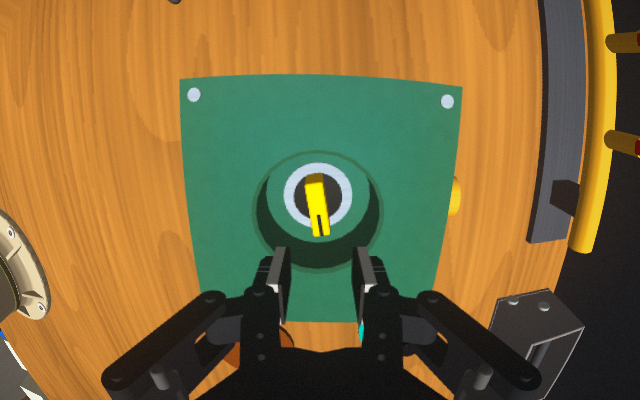

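Run:
```python
from h import *
p=cv2.imread("pics/w4.png");P=np.load("pics/w4p.npy");h=cv2.cvtColor(p,cv2.COLOR_BGR2HSV)
y=(h[...,0]>22)&(h[...,0]<36)&(h[...,1]>150)&(h[...,2]>210);y[:150]=0;y[250:]=0;y[:,:290]=0;y[:,345:]=0
q=np.argwhere(y)[:,::-1]
w=plane("wrist",q,.088,P)
print("bar",cv2.minAreaRect(w.astype(np.float32)*1000)); e=np.linalg.eigh(np.cov(w.T));print("axis deg",np.degrees(np.arctan2(e[1][1,1],e[1][0,1])))
g=(h[...,1]<70)&(h[...,2]>110);g[:155]=0;g[230:]=0;g[:,:275]=0;g[:,362:]=0
hull=cv2.convexHull(np.argwhere(g)[:,::-1].astype(np.int32))[:,0];print("bonnet",circ(plane("wrist",hull,.052,P)))
r=np.radians
plan([((.587,.05,.26),r(-3)),((.60,-.15,.26),r(-3)),((.62,-.2495,.17),r(-3))])
```

```text
bar ((586.9071044921875, 122.06137084960938), (13.454103469848633, 42.72206497192383), 6.0535197257995605)
axis deg 96.15127832077788
bonnet (array([0.5869, 0.1215]), np.float64(0.030002360928958208))
t 11.6 at [0.5881 0.1216 0.1638] [-3.1404 -0.0044 -0.0493]
shift [ 0.024  0.716 -0.962] turnz 0.006 rows 3
shift [0.118 1.    0.   ] turnz -0.0 rows 3
shift [0.117 0.99  0.   ] turnz -0.0 rows 3
shift [0.252 0.983 0.9  ] turnz -0.0 rows 4
```

```bash
python3 - <<'E'
from h import *
print(plane("scene",[[232,203],[232,215],[286,207],[310,256],[248,252]],.06))
E
python3 -m creep '[[[0.02,0.72,-0.96],[0,0,0],60],[[0.02,0.72,-0.96],[0,0,0],60],[[0.02,0.72,-0.96],[0,0,0],60],[[0.02,0.72,-0.96],[0,0,0],60]]'|sed -n 2p
python3 -m creep '[[[0.12,1,0],[0,0,0],60],[[0.12,1,0],[0,0,0],60],[[0.12,1,0],[0,0,0],60]]'|sed -n 2p
python3 -m creep '[[[0.12,0.99,0],[0,0,0],60],[[0.12,0.99,0],[0,0,0],60],[[0.12,0.99,0],[0,0,0],60]]'|sed -n 2p
python3 -m creep '[[[0.25,0.98,0.9],[0,0,0],60],[[0.25,0.98,0.9],[0,0,0],60],[[0.25,0.98,0.9],[0,0,0],60],[[0.25,0.98,0.9],[0,0,0],60],[[0.25,0.98,0.9],[0,0,0],60],[[0.25,0.98,0.9],[0,0,0],60]]'
python3 - <<'E'
from h import *
s=state();p,d=camera("wrist");cv2.imwrite("pics/w5.png",p);np.save("pics/w5p.npy",[s["eef_pos"],s["ee_rot"]])
E
```

```text
[[ 0.4437 -0.2653]
 [ 0.4902 -0.2717]
 [ 0.5062 -0.102 ]
 [ 0.6967 -0.0729]
 [ 0.6342 -0.2447]]
eef_pos: [0.5878, 0.0433, 0.263]
eef_pos: [0.5918, -0.0583, 0.256]
eef_pos: [0.5981, -0.1585, 0.2555]
t: 12.93
eef_pos: [0.6191, -0.2493, 0.1661]
ee_rot: [-3.14, 0.002, -0.05]
contact_force: [0.6, -0.8, 1.1]
width: 0.599
```

View pics/w5.png

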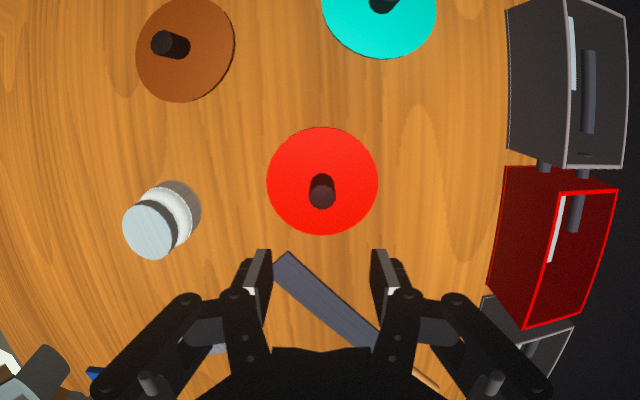

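The red cover's disc is centred near (322,180) and its post top is at (322,195). The jar at (150,225) is well to the side.

Run:
```python
from h import *
p=cv2.imread("pics/w5.png");P=np.load("pics/w5p.npy");h=cv2.cvtColor(p,cv2.COLOR_BGR2HSV)
red=((h[...,0]<6)|(h[...,0]>174))&(h[...,1]>180)&(h[...,2]>150);red[:,400:]=0
c=cv2.convexHull(big(red).astype(np.int32))[:,0];cc,rr=circ(plane("wrist",c,.015,P));print("disc",cc,rr)
hole=red.astype(np.uint8);cs,_=cv2.findContours(hole,cv2.RETR_CCOMP,cv2.CHAIN_APPROX_NONE)
k=[k for k in cs if 100<cv2.contourArea(k)<3000][0];print(cv2.boundingRect(k))
b=((h[...,2]>45)&(h[...,2]<200)&~red);
cv2.imwrite("pics/w5c.png",cv2.resize(p[160:225,285:360],None,fx=7,fy=7))
plan([((*cc,.0235),-.05)])
```

```text
disc [ 0.6199 -0.2493] 0.055442887137821785
(308, 172, 29, 38)
t 12.9833 at [ 0.62   -0.2482  0.1678] [-3.1403 -0.0007 -0.048 ]
shift [-0.     0.008  1.   ] turnz 0.004 rows 3
shift [-0.     0.004  0.443] turnz -0.0 rows 2
```

View pics/w5c.png

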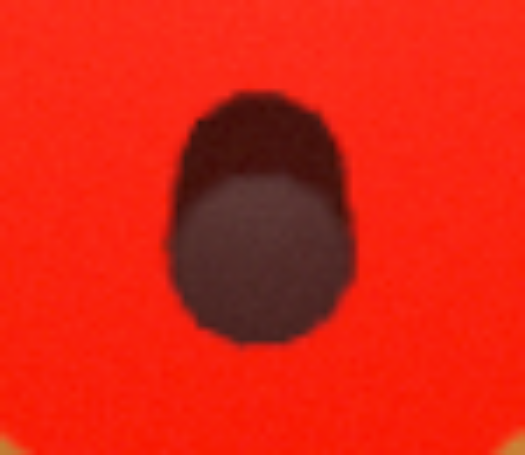

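```bash
python3 -m creep '[[[0,0.01,0.3],[0,0,0],60],[[0,0.01,0.6],[0,0,0],60],[[0,0.01,0.9],[0,0,0],60],[[0,0.01,1],[0,0,0],60],[[0,0.01,1],[0,0,0],60],[[0,0.01,1],[0,0,0],60]]'
python3 - <<'E'
from h import *
plan([((.6199,-.2493,.0245),-.05)])
E
```

```text
t: 13.48
eef_pos: [0.6205, -0.2498, 0.0692]
ee_rot: [-3.141, -0.002, -0.048]
contact_force: [0.4, -0.4, 0.7]
width: 0.596
t 13.4833 at [ 0.6205 -0.2498  0.0692] [-3.1415 -0.0018 -0.0478]
shift [-0.006 -0.005  0.447] turnz 0.004 rows 2
```

```bash
python3 -m creep '[[[-0.005,-0.005,0.1],[0,0,0],60],[[-0.005,-0.005,0.2],[0,0,0],60],[[-0.005,-0.005,0.3],[0,0,0],60],[[-0.005,-0.005,0.4],[0,0,0],60],[[-0.005,-0.005,0.44],[0,0,0],60],[[-0.005,-0.005,0.44],[0,0,0],60],[[-0.005,-0.005,0.44],[0,0,0],60]]';
python3 st.py
```

```text
t: 14.07
eef_pos: [0.6187, -0.2504, 0.0229]
ee_rot: [-3.141, 0.001, -0.05]
contact_force: [0.4, -0.2, -0.3]
width: 0.6
t 14.07 [ 0.6187 -0.2504  0.0229] rot [-3.1412  0.0007 -0.0495] F [ 0.4 -0.2 -0.3] T [ 0.036  0.009 -0.009] w 0.6 q7 0.169
```

```bash
python3 -m creep '[[[0.01,-0.01,-0.015],[0,0,0],60],[[0.01,-0.01,-0.015],[0,0,0],60],[[0.01,-0.01,-0.015],[0,0,0],60]]'; python3 st.py; python3 -m creep '[[[0,0,0],[0,0,0],0],[[0,0,0],[0,0,0],0],[[0,0,0],[0,0,0],0],[[0,0,0],[0,0,0],0],[[0,0,0],[0,0,0],0],[[0,0,0],[0,0,0],0],[[0,0,0],[0,0,0],0],[[0,0,0],[0,0,0],0]]'; python3 st.py
```

```text
t: 14.32
eef_pos: [0.6206, -0.2495, 0.0256]
ee_rot: [3.141, -0.001, -0.049]
contact_force: [0.3, -0.1, 0.7]
width: 0.601
t 14.32 [ 0.6206 -0.2495  0.0256] rot [ 3.1414 -0.0014 -0.0493] F [ 0.3 -0.1  0.7] T [-0.002  0.014 -0.02 ] w 0.601 q7 0.167
t: 14.98
eef_pos: [0.6201, -0.2496, 0.0253]
ee_rot: [3.141, -0.0, -0.05]
contact_force: [-1.8, -0.3, 5.0]
width: 0.26
t 14.98 [ 0.6201 -0.2496  0.0253] rot [ 3.1414 -0.0004 -0.0495] F [-1.8 -0.3  5. ] T [0.077 0.445 0.046] w 0.26 q7 0.167
```

```bash
python3 -m creep '[[[0,0,-0.2],[0,0,0],0],[[0,0,-0.4],[0,0,0],0],[[0,0,-0.7],[0,0,0],0],[[0,0,-1],[0,0,0],0],[[0,0,-1],[0,0,0],0]]';  python3 -m creep '[[[0,0,-0.3],[0,0,0],0],[[0,0,-0.6],[0,0,0],0],[[0,0,-0.6],[0,0,0],0],[[0,0,-0.6],[0,0,0],0]]'
python3 - <<'E'
from h import *
s=state();print(s["contact_force"],s["wrist_torque"],s["width"])
p,d=camera("wrist");cv2.imwrite("pics/w6.png",p);np.save("pics/w6p.npy",[s["eef_pos"],s["ee_rot"]])
plan([((.5867,.1215,.185),-.05)])
E
```

```text
t: 15.4
eef_pos: [0.623, -0.2503, 0.1313]
ee_rot: [3.139, -0.009, -0.05]
contact_force: [1.6, -0.3, -1.0]
width: 0.263
t: 15.73
eef_pos: [0.6208, -0.2497, 0.1861]
ee_rot: [3.141, -0.003, -0.049]
contact_force: [-0.4, 0.3, -3.0]
width: 0.266
[-0.3601  0.3221 -3.0479] [-0.0075 -0.0138 -0.0215] 0.2659593386782196
t 15.7833 at [ 0.6198 -0.2494  0.1841] [-3.1414  0.0004 -0.0494]
shift [-0.139 -1.    -0.003] turnz 0.001 rows 3
shift [-0.14  -1.    -0.003] turnz -0.0 rows 3
shift [-0.14  -1.    -0.003] turnz -0.0 rows 3
shift [-0.096 -0.688 -0.002] turnz -0.0 rows 2
```

View pics/w6.png

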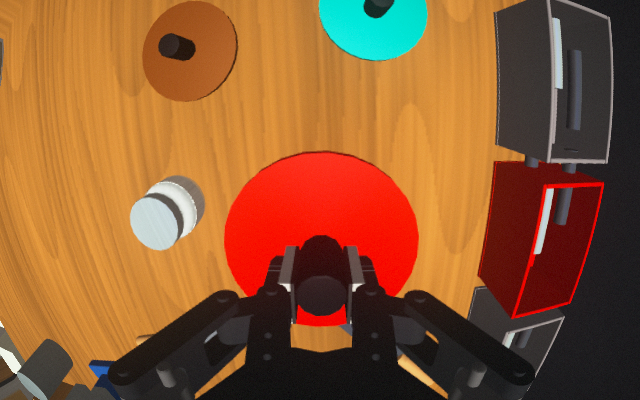

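The cover is held, with its disc centred near (322,240) and its post between the pads. I'll measure its offset from the tool and carry it over.

```bash
cat > disc.py <<'E'
from h import *
import sys
def disc(f,P,dz=-.0103,vmax=285):
    p=cv2.imread(f);h=cv2.cvtColor(p,cv2.COLOR_BGR2HSV)
    red=((h[...,0]<6)|(h[...,0]>174))&(h[...,1]>180)&(h[...,2]>170);red[:,440:]=0
    c=big(red);c=cv2.convexHull(c.astype(np.int32))[:,0];c=c[(c[:,1]<vmax)]
    z=P[0][2]+dz
    return circ(plane("wrist",c,z,P))
E
python3 - <<'E'
from disc import *
P=np.load("pics/w6p.npy");c,r=disc("pics/w6.png",P);print(P,c,r,"offset world",c-P[0][:2])
E
python3 -m creep '[[[-0.14,-1,0],[0,0,0],0],[[-0.14,-1,0],[0,0,0],0],[[-0.14,-1,0],[0,0,0],0],[[-0.14,-1,0],[0,0,0],0]]'|sed -n 2p
python3 -m creep '[[[-0.14,-1,0],[0,0,0],0],[[-0.14,-1,0],[0,0,0],0],[[-0.14,-1,0],[0,0,0],0],[[-0.14,-1,0],[0,0,0],0]]'|sed -n 2p
python3 -m creep '[[[-0.14,-1,0],[0,0,0],0],[[-0.14,-1,0],[0,0,0],0],[[-0.14,-1,0],[0,0,0],0],[[-0.14,-1,0],[0,0,0],0]]'|sed -n 2p
python3 -m creep '[[[-0.08,-0.64,0],[0,0,0],0],[[-0.08,-0.64,0],[0,0,0],0],[[-0.08,-0.64,0],[0,0,0],0],[[-0.08,-0.64,0],[0,0,0],0],[[-0.08,-0.64,0],[0,0,0],0],[[-0.08,-0.64,0],[0,0,0],0]]'
python3 - <<'E'
from disc import *
s=state();p,d=camera("wrist");cv2.imwrite("pics/w7.png",p);P=np.array([s["eef_pos"],s["ee_rot"]]);np.save("pics/w7p.npy",P)
c,r=disc("pics/w7.png",P);print(P,c,r,"off",c-P[0][:2])
for n in("scene","side"):
    p,d=camera(n);cv2.imwrite(f"pics/{n}7.png",p)
plan([((.5867,.1215,.145),-.05)])
E
```

```text
[[ 0.6208 -0.2497  0.1861]
 [ 3.1408 -0.003  -0.0494]] [ 0.6212 -0.249 ] 0.055365965200599956 offset world [0.0004 0.0007]
eef_pos: [0.6102, -0.1406, 0.1826]
eef_pos: [0.6002, -0.0402, 0.1826]
eef_pos: [0.5904, 0.0601, 0.1826]
t: 17.28
eef_pos: [0.5877, 0.1148, 0.1835]
ee_rot: [3.14, 0.002, -0.051]
contact_force: [-0.8, -0.4, -2.3]
width: 0.26
[[ 0.5877  0.1148  0.1835]
 [ 3.1404  0.0019 -0.0513]] [0.588  0.1153] 0.05549327530604311 off [0.0003 0.0005]
t 17.4333 at [0.5881 0.1151 0.1844] [ 3.1411  0.0005 -0.0514]
shift [-0.017 -0.063  0.394] turnz -0.003 rows 1
```

View pics/w7.png

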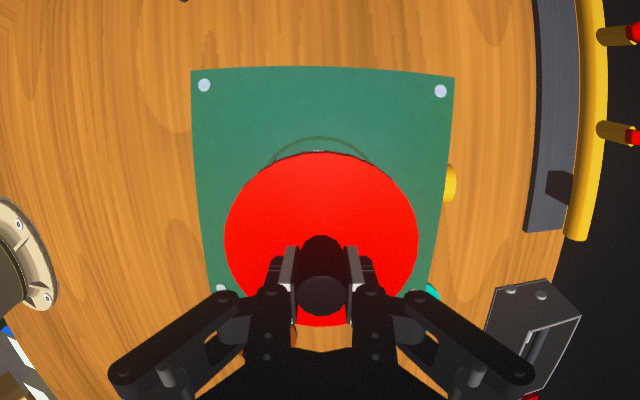

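View pics/side7.png

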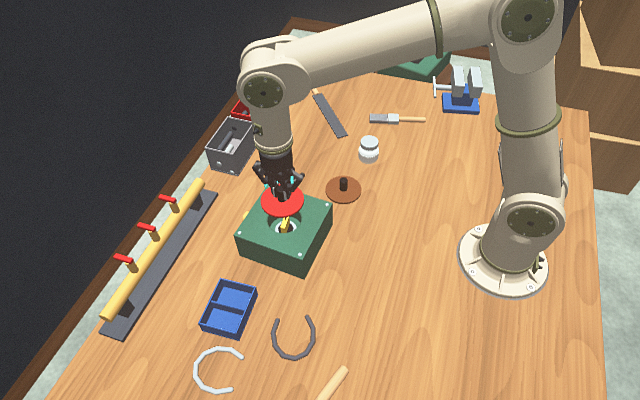

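The cover is held level over the box, with the well rim visible at (318,140). Next step is to centre it and lower to just above the mouth.

```bash
python3 -m creep '[[[-0.02,-0.06,0.1],[0,0,0],0],[[-0.02,-0.06,0.2],[0,0,0],0],[[-0.02,-0.06,0.3],[0,0,0],0],[[-0.02,-0.06,0.4],[0,0,0],0],[[-0.02,-0.06,0.45],[0,0,0],0],[[-0.02,-0.06,0.45],[0,0,0],0],[[-0.02,-0.06,0.45],[0,0,0],0],[[-0.02,-0.06,0.45],[0,0,0],0]]'
python3 - <<'E'
from disc import *
plan([((.5863,.1208,.1173),-.05)])
s=state();p,d=camera("wrist");cv2.imwrite("pics/w8.png",p);P=np.array([s["eef_pos"],s["ee_rot"]])
c,r=disc("pics/w8.png",P);print(P,c,r,"off",c-P[0][:2])
h=cv2.cvtColor(p,cv2.COLOR_BGR2HSV);w=((h[...,1]<60)&(h[...,2]>150)).astype(np.uint8)
n,lab,st,ce=cv2.connectedComponentsWithStats(w)
for q,k in zip(ce,st):
    if 40<k[4]<400:print(q,k[4],plane("wrist",[q],.1,P))
plan([((.5863,.1208,.1173),-.05)])
E
```

```text
t: 18.1
eef_pos: [0.5866, 0.1227, 0.1403]
ee_rot: [-3.141, -0.001, -0.05]
contact_force: [0.7, -0.3, -2.3]
width: 0.265
t 18.1 at [0.5866 0.1227 0.1403] [-3.1413 -0.0007 -0.0495]
shift [-0.002  0.019  0.23 ] turnz 0.001 rows 1
[[ 0.5866  0.1227  0.1403]
 [-3.1413 -0.0007 -0.0495]] [0.587  0.1232] 0.05547929835239265 off [0.0003 0.0005]
[181.5257  95.0743] 175 [[0.5055 0.2158]]
[466.3989 103.4944] 178 [[0.6816 0.2023]]
[  2.5    238.3478] 46 [[0.2401 0.116 ]]
[286.413  286.2826] 46 [[0.5603 0.0797]]
[355.4545 286.1364] 44 [[0.6093 0.0774]]
[ 30.4375 395.1042] 96 [[-0.0001 -0.233 ]]
t 18.15 at [0.5867 0.1227 0.1405] [-3.1412 -0.0011 -0.0495]
shift [-0.003  0.02   0.232] turnz 0.001 rows 1
```

View pics/w8.png

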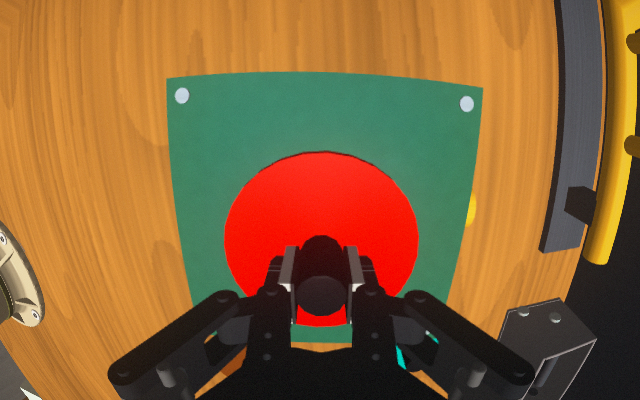

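The disc centre is 1.8 mm off in y, and the screws at (181,95) and (466,103) match the earlier fix. I'll correct that and step down.

```bash
python3 -m creep '[[[0,0.02,0.05],[0,0,0],0],[[0,0.02,0.1],[0,0,0],0],[[0,0.02,0.1],[0,0,0],0],[[0,0.02,0.1],[0,0,0],0],[[0,0.02,0.1],[0,0,0],0]]'
python3 - <<'E'
from disc import *
s=state();p,d=camera("wrist");P=np.array([s["eef_pos"],s["ee_rot"]]);cv2.imwrite("pics/w9.png",p)
c,r=disc("pics/w9.png",P);print(P,c,r,"off",c-P[0][:2])
E
```

```text
t: 18.57
eef_pos: [0.5861, 0.1206, 0.1298]
ee_rot: [-3.141, 0.0, -0.049]
contact_force: [0.6, 0.2, -2.5]
width: 0.26
[[ 0.5861  0.1206  0.1298]
 [-3.1415  0.0001 -0.0495]] [0.5864 0.1212] 0.05550606940773898 off [0.0003 0.0005]
```

Centred at (0.5864, 0.1212) against the well at (0.5866, 0.1214). Lowering slowly.

```bash
python3 -m creep '[[[0,0,0.02],[0,0,0],0],[[0,0,0.04],[0,0,0],0],[[0,0,0.06],[0,0,0],0],[[0,0,0.06],[0,0,0],0]]'; python3 -m creep '[[[0,0,0.015],[0,0,0],0],[[0,0,0.03],[0,0,0],0],[[0,0,0.03],[0,0,0],0]]'
```

```text
t: 18.95
eef_pos: [0.5859, 0.1206, 0.1232]
ee_rot: [3.141, 0.001, -0.049]
contact_force: [0.2, 0.2, -2.4]
width: 0.262
t: 19.2
eef_pos: [0.586, 0.1206, 0.1205]
ee_rot: [3.142, 0.0, -0.049]
contact_force: [0.8, 0.0, -1.6]
width: 0.262
```

Underside is about 5 mm into the mouth with no contact. Continuing.

```bash
python3 -m creep '[[[0,0,0.01],[0,0,0],0],[[0,0,0.02],[0,0,0],0],[[0,0,0.02],[0,0,0],0]]'; python3 -m creep '[[[0,0,0.01],[0,0,0],0],[[0,0,0.01],[0,0,0],0]]';python3 -m creep '[[[0,0,0.01],[0,0,0],0],[[0,0,0.01],[0,0,0],0]]'; python3 st.py
```

```text
t: 19.45
eef_pos: [0.5861, 0.1206, 0.1186]
ee_rot: [-3.142, 0.0, -0.049]
contact_force: [0.7, -0.0, -2.4]
width: 0.263
t: 19.62
eef_pos: [0.5861, 0.1206, 0.1177]
ee_rot: [-3.142, 0.0, -0.05]
contact_force: [-0.7, 1.0, -3.3]
width: 0.267
t: 19.78
eef_pos: [0.5863, 0.1207, 0.1173]
ee_rot: [-3.141, -0.0, -0.049]
contact_force: [-1.5, 0.5, 0.8]
width: 0.259
t 19.78 [0.5863 0.1207 0.1173] rot [-3.1415 -0.0005 -0.0495] F [-1.5  0.5  0.8] T [-0.1    0.333 -0.06 ] w 0.259 q7 -0.445
```

Contact came at exactly the expected height: TCP 0.1173, with force rising from -3.3 to +0.8 N. Next I release and lift away.

```bash
python3 -m creep '[[[0,0,0],[0,0,0],60],[[0,0,0],[0,0,0],60],[[0,0,0],[0,0,0],60],[[0,0,0],[0,0,0],60],[[0,0,0],[0,0,0],60],[[0,0,0],[0,0,0],60]]'; python3 -m creep '[[[0,0,-0.2],[0,0,0],60],[[0,0,-0.4],[0,0,0],60],[[0,0,-0.6],[0,0,0],60],[[0,0,-0.8],[0,0,0],60],[[0,0,-1],[0,0,0],60],[[0,0,-1],[0,0,0],60]]'
python3 -m creep '[[[0,0.5,-0.5],[0,0,0],60],[[0,0.5,-0.5],[0,0,0],60],[[0,0.5,-0.5],[0,0,0],60],[[0,0.5,-0.5],[0,0,0],60],[[0,0.5,-0.5],[0,0,0],60],[[0,0.5,-0.5],[0,0,0],60]]'
python3 - <<'E'
from disc import *
s=state();p,d=camera("wrist");cv2.imwrite("pics/w10.png",p);P=np.array([s["eef_pos"],s["ee_rot"]])
c,r=disc("pics/w10.png",P,dz=.107-P[0][2],vmax=400);print(P,c,r)
T=camera_info("wrist")
h=cv2.cvtColor(p,cv2.COLOR_BGR2HSV);red=((h[...,0]<6)|(h[...,0]>174))&(h[...,1]>180)&(h[...,2]>170);red[:,440:]=0
# depth -> world heights
o,r_=rays("wrist",np.argwhere(red)[:,::-1],P);m=camera_info("wrist")
dd=d[red];ax=R.from_euler("xyz",P[1]).as_matrix()@T["tool_from_camera"][:3,:3]@[0,0,-1]
w=o+r_*(dd/(r_@ax))[:,None];w=w[dd>0]
w=w[np.hypot(*(w[:,:2]-c).T)<.052]; w=w[np.hypot(*(w[:,:2]-c).T)>.016]
A=np.c_[w[:,:2]-c,np.ones(len(w))];s_=np.linalg.lstsq(A,w[:,2],rcond=None)[0];print("plane slope,height",s_,len(w))
for n in("scene","side"):
    p,d=camera(n);cv2.imwrite(f"pics/{n}10.png",p)
E
```

```text
t: 20.28
eef_pos: [0.5863, 0.1206, 0.1169]
ee_rot: [-3.141, -0.0, -0.049]
contact_force: [0.0, 0.8, -0.3]
width: 0.599
t: 20.78
eef_pos: [0.588, 0.1213, 0.2216]
ee_rot: [-3.14, -0.007, -0.049]
contact_force: [0.8, 0.0, 0.3]
width: 0.598
t: 21.28
eef_pos: [0.583, 0.0718, 0.2655]
ee_rot: [-3.141, 0.002, -0.048]
contact_force: [-0.4, -0.0, -1.1]
width: 0.594
[[ 0.583   0.0718  0.2655]
 [-3.1413  0.002  -0.0478]] [0.5866 0.1203] 0.05549423173051167
plane slope,height [ 0.0005 -0.001   0.1063] 7785
```

View pics/w10.png

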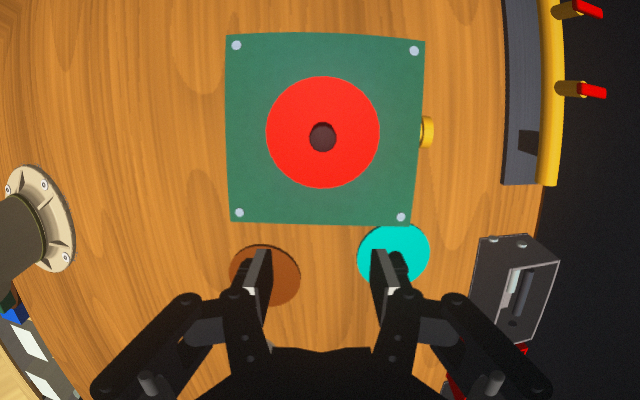

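View pics/side10.png

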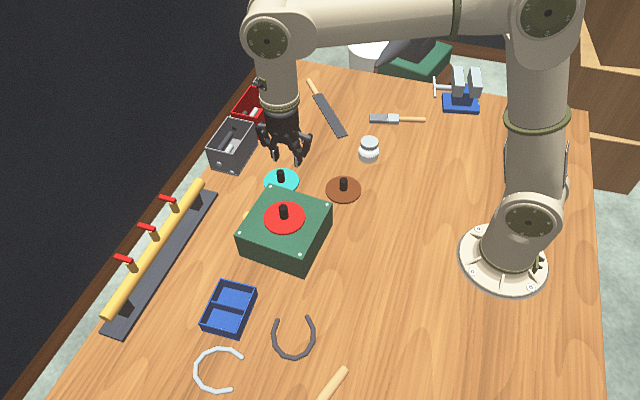

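View pics/scene10.png

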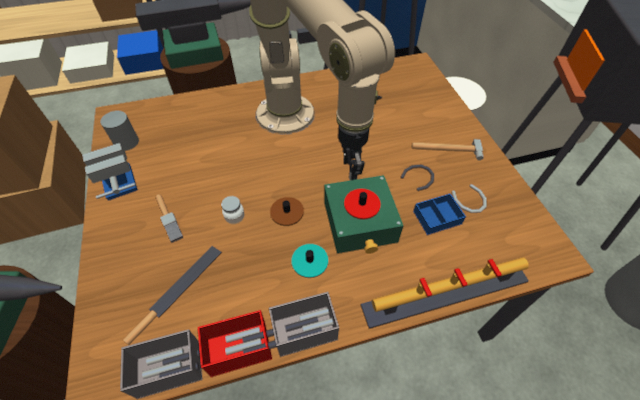

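The cover lies flat in the mouth: its disc is at (322,132) in the wrist view, its top at 0.106 m (0.107 expected), with a slope of about 0.001. Bystanders are where they were, and the gripper is clear.

```bash
python3 -m creep '[[[0,0,0],[0,0,0],60],[[0,0,0],[0,0,0],60],[[0,0,0],[0,0,0],60]]'; python3 -c "
from plant import *
print(close_job())"
```

```text
t: 21.68
eef_pos: [0.5837, 0.0709, 0.2666]
ee_rot: [-3.141, 0.0, -0.049]
contact_force: [0.2, -0.1, 0.3]
width: 0.599
the job is handed in; nothing more can be done
None
```

The valve is shut on its seat, the red cover lies flat in the well's mouth, and I handed the job in at about 21.7 s, well inside the 67 s limit.

- **Valve:** I turned the yellow knob clockwise until the torque rose from about 0.065 N m (free turning) to 0.45 N m. That is a rise of about 0.39 N m, against the 0.4 asked for. At rest the reading eased to about 0.33 N m. On release the knob sprang back to about 1.39 rad, which is still past the latest possible seat position of 1.35, so it should still be pressed on the seat. I could not measure that pressure directly.
- **Cover:** The disc's top is at 106 mm (107 mm expected) and level to about 0.001. Its centre is within about 1 mm of the well's centre.
- **Everything else:** The gripper was open and clear of everything at the end. The other things on the bench look unmoved in the pictures.

No check failed. The TCP reading wandered 1–2 mm after moves, so I corrected for that before each grasp and before placing the cover.

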